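Stand the toppled vial up and lift the vial carrier out of the vacuum chamber

TASK

One vial has toppled against the end wall of the carrier that stands in the open vacuum chamber: stand it upright in its own lane beside its neighbours and let go of it. Then take the carrier by the middle of its handle, lift it straight up out of the chamber until its underside is about 4 cm above the rim, and finish still holding it there, level and still, with all six vials standing in their lanes. Knock no other vial over, never lift the carrier while a vial is down or tilt it so that vials could slide, and leave the other small things on the heating plate where they are.

Things in the scene. Friction and masses are not known exactly. Their poses are not given: they have to be found in the camera images.
- carrier: loose stainless tray with two lanes and a bow handle, on the plate in the chamber: 206 mm long (x) by 122 mm wide (y), 0.45 kg, 0.66 kg with its six vials. Origin: centre of its underside; z up. Floor 4 mm thick; end walls (inner face at x = +-100 mm, 3 mm thick) stand 20 mm above the floor over the whole width. Lane centre lines at y = +42 and -42 mm, three vials in each
- carrier_handle (a point): centre of the handle bar, 84 mm above the middle of the carrier's underside, 32 mm above the tops of standing vials: a level steel bar along the carrier's x, 48 mm long, 12 mm thick (y), 14 mm high, on two round posts at x = +-19 mm. The carrier stands a quarter turn round in the chamber: its +x end faces the chamber's +y wall. Axes as the carrier's
- free_place (a point): on the carrier's floor, in the middle of the +y lane near its +x end (72 mm from the carrier's middle): where the foot of the toppled vial belongs, 10 mm to either side along the lane is as good. Each lane is 33 mm wide between thin lips that stand 9 mm above the floor. Axes as the carrier's
- toppled_mid (a point): the toppled amber glass vial, a cylinder 28 mm wide and 48 mm tall with a flat cap of the same width, 35 g. Point: its centre, half-way up its axis; z runs foot to cap. It is in the +y lane, leaning about 40 degrees towards the carrier's +x: its side on the top edge of the +x end wall, the edge of its foot on the floor 17 mm from that wall
- vial1_mid (a point): standing vial like the toppled one, its neighbour in the +y lane, 0 to 30 mm towards +x from the carrier's middle; point: centre, half-way up (24 mm above the carrier's floor)
- vial2_mid (a point): standing vial like the others, same lane as vial1, near the -x end; centre, half-way up
- vial3_mid (a point): standing vial like the others, in the lane at y = -42 mm, near the +x end; centre, half-way up
- vial4_mid (a point): standing vial like the others, in the lane at y = -42 mm, near the middle; centre, half-way up
- vial5_mid (a point): standing vial like the others, in the lane at y = -42 mm, near the -x end; centre, half-way up
- chamber: fixed box-shaped open stainless vacuum chamber on the bench. Origin: on the bench under its centre; z up. Inside 350 (x) by 370 mm (y); rim flange 26 mm wide, top 185 mm above the bench. A white heating plate, 290 by 350 mm, carries the tray, its top 90 mm above the bench. Gauge and valves stick out 160 mm from the +y side, at most 11 mm above the rim
- chamber_mouth (a point): centre of the chamber's mouth, level with the top of the rim; axes as the chamber's. The thick lid is hinged along the -y flange, 221 mm from here, and stands open, leaning 33 degrees outward beyond upright, to about 360 mm above the rim
- dish: lidded glass weighing dish, 52 mm wide and 27 mm tall, on the heating plate between the carrier and the chamber's +x wall; origin under its centre; leave it alone
- canister: small aluminium desiccant can, 36 mm wide and 28 mm tall, on the heating plate between the carrier and the chamber's -x wall; origin under its centre; leave it alone
- puck: small brass temperature puck with a stem, 22 mm wide and 24 mm tall, on the heating plate between the carrier and the chamber's +y wall; origin under its centre; leave it alone
- cap: spare vial cap, 28 mm wide and 11 mm tall, on the heating plate beside the dish, towards the chamber's +y; origin under its centre; leave it alone

How it is judged:
On the way, in this order (a step that is already met when the one before it is completed fails the run):
1. the toppled vial stands upright in its lane in the carrier and is released, the carrier still standing on the plate (angle between toppled_mid's own z axis and vertical below 0.12 rad and y of toppled_mid in the frame of carrier above 0.032 m and z of toppled_mid in the frame of carrier between 0.023 and 0.033 m and contact force between the fingers and toppled below 0.05 N and z of carrier in the frame of chamber below 0.095 m), for 0.3 s.
2. the carrier is held level by its handle, its underside clear above the rim, over the chamber, all six vials standing (z of carrier in the frame of chamber_mouth above 0.015 m and horizontal distance between carrier and chamber_mouth below 0.1 m and angle between carrier's own z axis and vertical below 0.07 rad and linear speed of carrier below 0.02 m/s and angular speed of carrier below 0.1 rad/s and contact force between the fingers and carrier above 1 N and distance between the grasp point and carrier_handle below 0.04 m and contact force between carrier and chamber below 0.05 N and angle between each of toppled_mid, vial1_mid, vial2_mid, vial3_mid, vial4_mid, vial5_mid's own z axis and vertical below 0.12 rad and y of each of toppled_mid, vial1_mid, vial2_mid in the frame of carrier above 0.032 m and z of toppled_mid in the frame of carrier between 0.023 and 0.033 m and z of vial1_mid in the frame of carrier between 0.023 and 0.033 m and z of vial2_mid in the frame of carrier between 0.023 and 0.033 m and y of each of vial3_mid, vial4_mid, vial5_mid in the frame of carrier below -0.032 m and z of vial3_mid in the frame of carrier between 0.023 and 0.033 m and z of vial4_mid in the frame of carrier between 0.023 and 0.033 m and z of vial5_mid in the frame of carrier between 0.023 and 0.033 m), for 0.5 s.
At the end, for the whole second after the job is handed in: Carrier gripped within 40 mm of its handle centre, underside over 15 mm above the rim, within 100 mm of the mouth centre, tilt under 0.07 rad, under 20 mm/s and 0.1 rad/s, not touching the chamber; all six vials on its floor in their own lanes, within 0.12 rad of upright (all of step 2); the arm keeps its last pose, push and grip.
It fails at once if a standing vial is knocked over (angle between any of vial1_mid, vial2_mid, vial3_mid, vial4_mid, vial5_mid's own z axis and vertical above 0.5 rad).
It fails at once if the carrier is lifted while the toppled vial is not upright (z of carrier in the frame of chamber above 0.105 m and angle between toppled_mid's own z axis and vertical above 0.3 rad).
It fails at once if the carrier is tilted more than about 12 degrees (angle between carrier's own z axis and vertical above 0.21 rad).
It fails at once if a bystander is moved more than 20 mm (distance of any of dish, canister, puck, cap from where it was at the start of the episode above 0.02 m).
It also fails if it takes over 56 s, if anything falls off the work surface, if the arm or the gripper's body presses on something with over 40 N, if the wrist force passes 120 N, or if a joint passes its speed limit or range.

ROBOT

A 6-joint arm with a two-finger parallel gripper is mounted at the origin on the work surface. World frame = base frame: x ahead of the robot, y to its left, z up, the work surface at z = 0. Lengths are in m, angles in rad, forces in N, time in s.
With the tool pointing down it reaches from about 0.3 to 0.875 m from the base axis. Payload 6.4 kg.
Tool frame: the origin (TCP) lies midway between the tips of the shut fingers; the grasp point (between the pads) lies 19 mm behind it (ctrl.tcp_to_grasp is the distance from the TCP to the grasp point, in m); z points along the fingers, y is the direction in which the jaws open and shut (so a half turn about z gives the same grasp; the last joint's range is limited). The gripper opens to 85 mm and grips with 20 to 120 N. Pads are 22 mm wide; open, the fingers measure 114 mm over their backs; the gripper's body (76 mm by 85 mm) begins 54 mm behind the grasp point. The pads swing forward as they close: fully open they stand 13 mm farther back than shut.
Start: joints at [0.926, 0.181, 1.607, -0, 1.354, -0.206], TCP at [0.244, 0.521, 0.231] pointing down, gripper open.
Joint ranges: [-2.99, 2.99], [-0.89, 2.07], [0.3, 2.58], [-1.14, 4.28], [0, 2.63], [-3.12, 3.12]. Speed limits (rad/s): [2.57, 2.57, 3.01, 3.14, 3.14, 3.14].

INTERFACE

Orientations are given as a unit quaternion [w, x, y, z].
In Python, from bench import monitor, imaging, order, spotter, ctrl gives the robot as it stands.
- The arm moves only by the shell command python3 -m pendant 'ROWS'. ROWS is JSON, a list that holds one entry, the list of rows, each a list of 5 numbers: the shift along the world's x, y, z in mm, then the turn about the world's z in degrees, then the finger opening in mm, from 0 to 85.4. A call has 1 to 8 rows; each row shifts and turns the commanded pose from where the row before left it; what a row does not reach is not made up. A row lasts 1/8 s, in which the tool goes at most 62.5 mm and 10.7 degrees, less where a joint would pass 70% of its speed; a pose out of reach is approached as far as the arm can. A call with a gripper value outside its range is refused whole. The fingers move at their own pace and stop on an object; the grip force is fixed at half the most. Time passes only in rows, so rows that do not move let the fingers close. It gives the time, the measured TCP pose, the force and the opening at its end, in the units of the state.
- monitor.get_obs(): the state, without advancing time (a new reading comes with each control period).
- imaging.camera(name): name is "side" or "top"; returns a dict with "img" (480x640x3 uint8, red, green, blue), "vfov" (degrees; the focal length in pixels is half the picture's height over the tangent of half this angle, whatever the lens; pixels are square), "cx", "cy" (the principal point, pixels), "distortion" ([k1, k2, p1, p2, k3] as OpenCV has them; the pictures are not rectified), "origin" and "orientation" of the camera in the world. Camera axes: x right, y down, z forward; pixel columns grow to the right and rows downward; lengths in m; the calibration is good to about 2 mm. A picture is of the moment at which its call begins. There is no depth.
- order.hand_in(): hands the job in, once; it reports no verdict.
Trained networks look in the newest picture that a camera, given by its name, has taken for a name from the list of things; names that differ only in an ending like _2 or _b are one class to them, and where a whole thing is asked for, a point or a joint stands for the part that bears it (a point fixed in the world has none). Each returns a list of dicts, best first, with "confidence" (0 to 1); they miss things now and then, are a little off and sometimes report something else, mostly with a low value. They report only what shows in the picture. A call takes as long as a camera call.
- spotter.recognise(camera, thing): "at" ([x, y, z] in m, in the coordinates of the camera as it stood for that picture, good to about 4 mm: the middle of the surface that is visible of it).
- spotter.tip_of(camera, thing): "at" ([x, y, z] in m, in the coordinates of the camera as it stood for that picture, good to about 4 mm: a listed point, or the origin of a listed thing).
The state is a dict: "time_s": time; "q": joint angles; "dq": joint speeds; "joint_efforts": joint torques, N m; "eef_pos": TCP position; "eef_rot": TCP orientation; "wrist_force": force on the tool from outside, world axes, zero at the start; "torque": the same for the moment, N m; "opening": opening from 0.0 (shut) to 1.0 (fully open).
Only numpy, scipy, OpenCV 4.12 (cv2) and the standard library are available. Lean on these libraries where they do the work, as an engineer would, in place of code of your own. Each camera call takes 0.05 s, during which the arm holds its last target. There are 200 camera calls.

## Working session

There is one attempt and no reset: what is moved stays moved. The work goes in short steps, Python scripts to look and compute and a shell command to move; the robot and the scene stay as the last step left them, time stands still between calls to the robot, and variables do not carry over. Pictures are saved under pics/ and viewed, about 8 in all and at most 12, crops included, and the job is handed in when it is done.

```bash
mkdir -p pics; cat > h.py <<'E'
import numpy as np, cv2
from scipy.spatial.transform import Rotation as R
from bench import monitor, imaging, order, spotter, ctrl
def rot(q): return R.from_quat([q[1],q[2],q[3],q[0]]).as_matrix()
def snap(cam,fn=None):
    c=imaging.camera(cam)
    if fn: cv2.imwrite('pics/'+fn,c['img'][:,:,::-1])
    return c
def w(c,p): return rot(c['orientation'])@np.array(p)+np.array(c['origin'])
def px(c,P):
    f=240/np.tan(np.radians(c['vfov'])/2); K=np.array([[f,0,c['cx']],[0,f,c['cy']],[0,0,1]])
    M=rot(c['orientation']).T; r,_=cv2.Rodrigues(M)
    return cv2.projectPoints(np.atleast_2d(np.array(P,float)),r,-M@np.array(c['origin']),K,np.array(c['distortion'],float))[0][:,0]
def tips(c,cam,names):
    for n in names:
        try: print(cam,n,[(np.round(w(c,d['at'])*1000).tolist(),round(d['confidence'],2)) for d in spotter.tip_of(cam,n)[:3]])
        except Exception as e: print(n,e)
E
python3 - <<'E'
from h import *
o=monitor.get_obs(); print(o['time_s'],o['eef_pos'],o['eef_rot'],o['opening'],ctrl.tcp_to_grasp)
N=['carrier','carrier_handle','free_place','toppled_mid','vial1_mid','vial2_mid','vial3_mid','vial4_mid','vial5_mid','chamber','chamber_mouth','dish','canister','puck','cap']
for cam in ['side','top']:
    c=snap(cam,cam+'0.png'); print(cam,c['origin'],c['vfov'],c['distortion'])
    tips(c,cam,N)
print(monitor.get_obs()['time_s'])
E
```

```text
0.0 [0.24393455 0.52008529 0.23037675] [-3.66151682e-04  2.17647476e-01  9.76027048e-01 -8.01978427e-04] 1.0007234396699167 0.0187
side [0.48721992 0.47554477 0.70581712] 47.919021093510295 [0.05549447 0.         0.         0.         0.        ]
side carrier [([567.0, 12.0, 84.0], 0.83), ([570.0, 12.0, 173.0], 0.58), ([518.0, 81.0, 95.0], 0.35)]
side carrier_handle [([570.0, 12.0, 175.0], 0.83), ([568.0, 205.0, 84.0], 0.63)]
side free_place [([520.0, 79.0, 93.0], 0.7)]
side toppled_mid [([513.0, 94.0, 121.0], 0.68)]
side vial1_mid [([522.0, 36.0, 116.0], 0.88)]
side vial2_mid [([542.0, -70.0, 122.0], 0.94)]
side vial3_mid [([604.0, 82.0, 112.0], 0.7)]
side vial4_mid [([605.0, 28.0, 120.0], 0.86)]
side vial5_mid [([623.0, -37.0, 117.0], 0.66)]
side chamber [([565.0, 64.0, -2.0], 0.73)]
side chamber_mouth []
side dish [([684.0, 62.0, 89.0], 0.61), ([671.0, 165.0, 94.0], 0.58)]
side canister [([464.0, -1.0, 86.0], 0.92), ([569.0, 14.0, 169.0], 0.53)]
side puck [([570.0, 206.0, 86.0], 0.53), ([600.0, 85.0, 114.0], 0.37)]
side cap [([671.0, 164.0, 89.0], 0.59)]
top [0.45586649 0.01663841 0.78198815] 53.98039789142663 [0.01304404 0.         0.         0.         0.        ]
top carrier [([568.0, 11.0, 88.0], 0.73)]
top carrier_handle [([567.0, 13.0, 174.0], 0.6)]
top free_place [([511.0, 78.0, 95.0], 0.79)]
top toppled_mid [([515.0, 92.0, 121.0], 0.81)]
top vial1_mid [([518.0, 37.0, 118.0], 0.79)]
top vial2_mid [([466.0, 1.0, 88.0], 0.73), ([539.0, -71.0, 117.0], 0.62)]
top vial3_mid [([603.0, 80.0, 116.0], 0.59)]
top vial4_mid [([610.0, 27.0, 120.0], 0.66)]
top vial5_mid [([618.0, -33.0, 117.0], 0.62), ([600.0, 79.0, 116.0], 0.29)]
top chamber []
top chamber_mouth []
top dish [([681.0, 62.0, 92.0], 0.73), ([519.0, 37.0, 117.0], 0.31)]
top canister [([463.0, 3.0, 88.0], 0.74)]
top puck [([563.0, 207.0, 90.0], 0.58), ([571.0, 14.0, 176.0], 0.51)]
top cap [([512.0, 94.0, 121.0], 0.64), ([664.0, 169.0, 89.0], 0.52)]
1.6
```

View pics/top0.png

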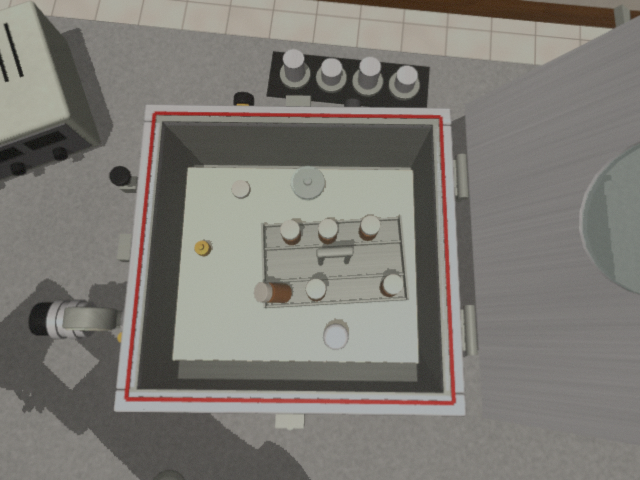

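View pics/side0.png

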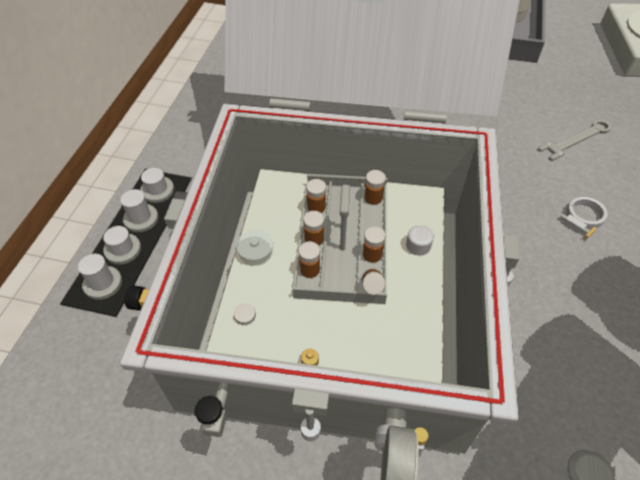

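The pictures show the top view with the carrier at about px (335,262) and the toppled vial lying at (272,292), cap end to the left, with vial1 at (316,289). The side view shows the toppled vial's cap at (373,283). I'll overlay a fitted carrier model to pin down the yaw.

```bash
cat >> h.py <<'E'
def T(pose,P):
    x,y,z,a=pose; a=np.radians(a); P=np.atleast_2d(np.array(P,float))/1000
    return np.c_[x+P[:,0]*np.cos(a)-P[:,1]*np.sin(a), y+P[:,0]*np.sin(a)+P[:,1]*np.cos(a), z+P[:,2]]
def overlay(c,polys,fn,box,s):
    im=cv2.resize(c['img'][box[1]:box[3],box[0]:box[2],::-1],None,fx=s,fy=s,interpolation=cv2.INTER_CUBIC)
    for P,col in polys:
        q=((px(c,P)+.5-np.array(box[:2]))*s).astype(int); cv2.polylines(im,[q],False,col,1,cv2.LINE_AA)
    cv2.imwrite('pics/'+fn,im); return im
def model(p):
    b=lambda x,y,z:[(x,y,z),(-x,y,z),(-x,-y,z),(x,-y,z),(x,y,z)]
    g=(0,255,0); d=[(T(p,b(103,61,24)),g),(T(p,b(24,6,91)),(0,0,255)),(T(p,b(103,61,0)),(255,0,255))]
    for y in(42,-42): d.append((T(p,[(-100,y,4),(100,y,4)]),(255,255,0)))
    return d
E
python3 - <<'E'
from h import *
p=(.568,.012,.090,98.5)
ims=[]
c=snap('top'); a=overlay(c,model(p),'ot.png',(245,200,425,320),4)
from h import *
ch=(.565,.050,0,90)
# carrier-frame coords of network points
for n,q in dict(v1=(520,36),v2=(540,-70),v3=(603,81),v4=(607,27),v5=(620,-35),top=(514,93),fp=(515,79)).items():
    t=np.radians(p[3]); d=np.array(q)-[568,12]; print(n,np.round([d@[np.cos(t),np.sin(t)],d@[-np.sin(t),np.cos(t)]],1))
# chamber mouth from rim outer corners in top image -> plane z=.185
f=240/np.tan(np.radians(c['vfov'])/2);K=np.array([[f,0,c['cx']],[0,f,c['cy']],[0,0,1]])
u=cv2.undistortPoints(np.array([[[147,106]],[[449,109]],[[464,412]],[[116,411]],[[318,259]]],float),K,np.array(c['distortion']))[:,0]
for r in u:
    v=rot(c['orientation'])@np.array([*r,1]); o=np.array(c['origin']); print(np.round(o+v*(.185-o[2])/v[2],3))
c=snap('side'); b=overlay(c,model(p),'os.png',(280,160,400,310),4)
E
```

```text
v1 [30.8 43.9]
v2 [-77.   39.8]
v3 [ 63.1 -44.8]
v4 [  9.1 -40.8]
v5 [-54.2 -44.5]
top [88.1 41.4]
fp [74.1 42.5]
[0.741 0.292 0.185]
[ 0.783 -0.122  0.185]
[ 0.391 -0.16   0.185]
[0.346 0.253 0.185]
[0.555 0.034 0.185]
```

View pics/ot.png

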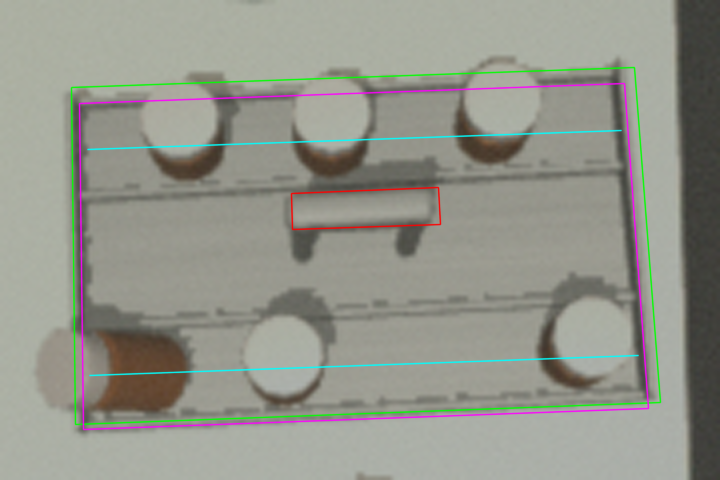

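View pics/os.png

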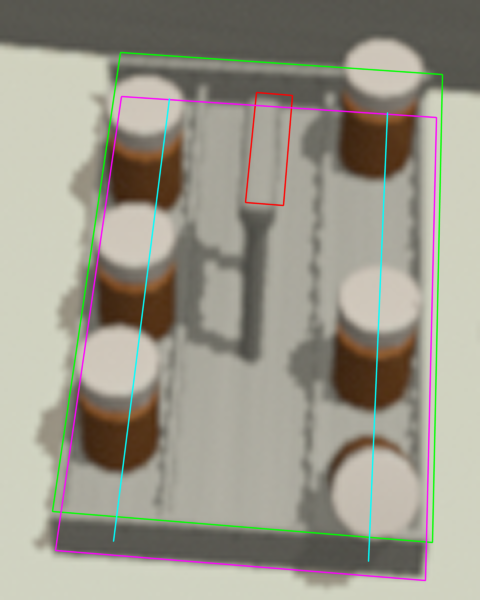

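```bash
python3 -m pendant '[[[30,-45,0,8.4,53],[30,-45,0,8.4,53],[30,-45,0,8.4,53],[30,-45,0,8.4,53],[30,-45,0,0,53],[30,-45,0,0,53],[30,-45,0,0,53],[30,-45,0,0,53]]]'
```

```text
time_s: 2.7
eef_pos: [0.4852, 0.159, 0.2316]
eef_rot: [0.0, -0.074, 0.997, 0.0]
wrist_force: [0.8, 0.5, -0.1]
opening: 0.62
```

```bash
python3 -m pendant '[[[14,-32,0,0,53],[14,-32,0,0,53],[0,0,-30,0,53],[0,0,-27,0,53],[0,0,0,0,53],[0,0,0,0,53]]]'
python3 - <<'E'
from h import *
o=monitor.get_obs(); print(o['eef_pos'],o['opening'])
p=(.568,.012,.090,98.5)
c=snap('side')
e=np.array(o['eef_pos'])*1000
a=np.radians(98.5); u=np.array([np.cos(a),np.sin(a),0]); 
m=model(p)
overlay(c,[m[0],m[2]]+[((np.array([e+u*s,e+u*s+[0,0,30]])/1000),(0,0,255)) for s in(-26.5,26.5)],'s2.png',(280,160,440,310),5)
c=snap('top'); overlay(c,[m[0]],'t2.png',(225,200,425,340),4)
E
```

```text
time_s: 3.45
eef_pos: [0.5129, 0.0966, 0.1753]
eef_rot: [0.001, -0.074, 0.997, -0.0]
wrist_force: [-0.5, 0.5, 0.3]
opening: 0.621
[0.51287859 0.09662403 0.17534138] 0.6207382304507761
```

View pics/s2.png

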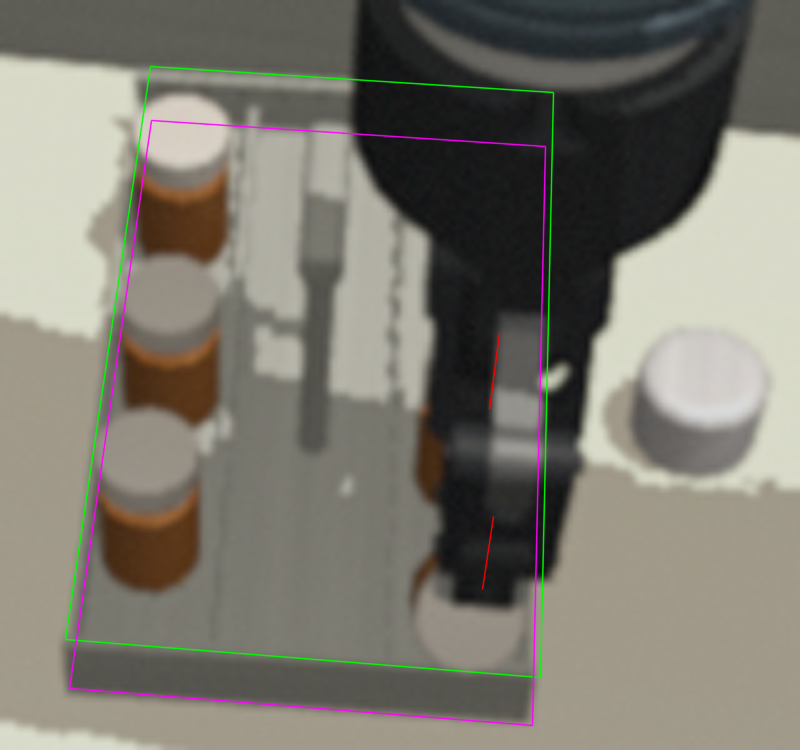

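The side view shows the fingers straddling the lane. The near finger, at (485,605), should land just outside the cap at (468,620), so I'll descend.

```bash
python3 -m pendant '[[[0,0,-14,0,53],[0,0,-14,0,53],[0,0,-14,0,53],[0,0,-7,0,53],[0,0,-7,0,53],[0,0,0,0,53]]]'
python3 - <<'E'
from h import *
o=monitor.get_obs(); print(o['eef_pos'],o['wrist_force'])
c=snap('side'); overlay(c,[],'s3.png',(320,220,420,310),6)
tips(c,'side',['toppled_mid','vial1_mid'])
E
```

```text
time_s: 4.3
eef_pos: [0.512, 0.0965, 0.1177]
eef_rot: [-0.0, -0.074, 0.997, 0.0]
wrist_force: [0.2, 0.0, -0.1]
opening: 0.617
[0.51200315 0.09653749 0.11774332] [ 0.16165714  0.02189224 -0.11411402]
side toppled_mid [([512.0, 92.0, 119.0], 0.42)]
side vial1_mid []
```

View pics/s3.png

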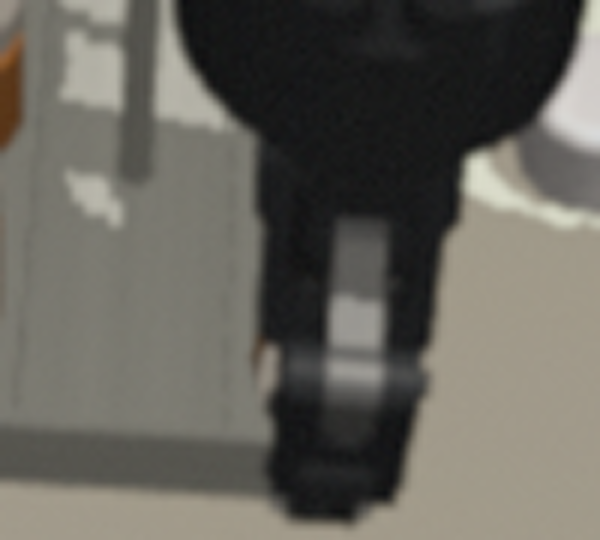

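```bash
python3 -m pendant '[[[0.15,-1,0,0,51.5],[0.15,-1,0,0,50],[0.15,-1,0,0,48],[0.15,-1,0,0,46],[0.15,-1,0,0,44.5],[0.15,-1,0,0,43],[0.15,-1,0,0,41.5],[0.15,-1,0,0,40]]]'; python3 -m pendant '[[[0.25,-1.8,0,0,39],[0.25,-1.8,0,0,37.5],[0.25,-1.8,0,0,36],[0.25,-1.8,0,0,35],[0.25,-1.8,0,0,34],[0.25,-1.8,0,0,32.5],[0.25,-1.8,0,0,31],[0,0,0,0,31]]]'
python3 - <<'E'
from h import *
c=snap('side'); overlay(c,[],'s4.png',(320,210,420,310),6)
tips(c,'side',['toppled_mid','vial1_mid'])
c=snap('top');overlay(c,[],'t4.png',(245,250,345,320),6)
tips(c,'top',['toppled_mid','vial1_mid'])
E
```

```text
time_s: 5.45
eef_pos: [0.5135, 0.0885, 0.1183]
eef_rot: [0.0, -0.074, 0.997, -0.0]
wrist_force: [-0.4, -0.8, 0.2]
opening: 0.467
time_s: 6.45
eef_pos: [0.5153, 0.0758, 0.1183]
eef_rot: [0.0, -0.074, 0.997, -0.0]
wrist_force: [-0.4, -0.4, -0.3]
opening: 0.365
side toppled_mid [([516.0, 75.0, 117.0], 0.57)]
side vial1_mid [([605.0, 33.0, 121.0], 0.34)]
top toppled_mid []
top vial1_mid []
```

View pics/s4.png

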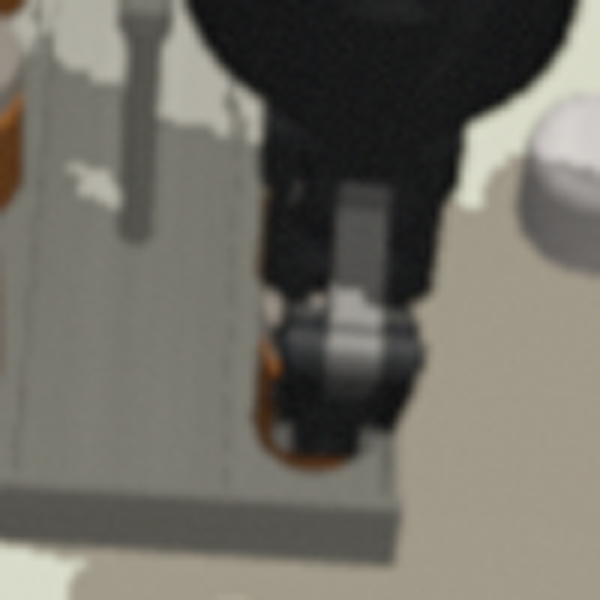

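```bash
python3 -m pendant '[[[-0.2,1.5,0,0,34],[0,0,0,0,34],[0,0,0,0,34],[0,0,4,0,34],[0,0,6,0,34],[0,0,10,0,34],[0,0,15,0,34],[0,0,25,0,34]]]'; python3 -m pendant '[[[0,0,40,0,34],[0,30,10,0,34],[0,50,0,0,40],[0,50,0,0,40],[0,50,0,0,40],[0,0,0,0,40]]]'
python3 - <<'E'
from h import *
p=(.568,.012,.090,98.5)
N=['carrier','carrier_handle','toppled_mid','vial1_mid','vial2_mid','vial3_mid','vial4_mid','vial5_mid','dish','canister','puck','cap']
c=snap('side'); tips(c,'side',N); a=overlay(c,model(p)[:3],'x.png',(280,160,420,310),4)
c=snap('top'); tips(c,'top',N); b=overlay(c,model(p)[:3],'y.png',(245,200,425,320),4)
b=cv2.resize(b,(560,373)); a=cv2.resize(a,(int(373*140/150),373)); cv2.imwrite('pics/both5.png',np.hstack([a,b])[:, :800*2][:, :]); print(np.hstack([a,b]).shape)
E
```

```text
time_s: 7.75
eef_pos: [0.5147, 0.0775, 0.1791]
eef_rot: [-0.0, -0.074, 0.997, 0.0]
wrist_force: [0.7, 0.3, 0.5]
opening: 0.399
time_s: 8.5
eef_pos: [0.5146, 0.2606, 0.2294]
eef_rot: [0.001, -0.076, 0.997, 0.001]
wrist_force: [-0.2, -0.3, -0.7]
opening: 0.467
side carrier []
side carrier_handle []
side toppled_mid []
side vial1_mid []
side vial2_mid []
side vial3_mid [([601.0, 80.0, 114.0], 0.66)]
side vial4_mid [([604.0, 83.0, 114.0], 0.64)]
side vial5_mid []
side dish [([686.0, 64.0, 85.0], 0.71)]
side canister [([463.0, -1.0, 84.0], 0.59)]
side puck [([572.0, 206.0, 85.0], 0.81)]
side cap [([670.0, 165.0, 93.0], 0.73)]
top carrier [([572.0, 15.0, 87.0], 0.86), ([516.0, 34.0, 118.0], 0.61)]
top carrier_handle [([571.0, 17.0, 173.0], 0.92)]
top toppled_mid [([517.0, 74.0, 116.0], 0.81)]
top vial1_mid [([519.0, 34.0, 119.0], 0.91), ([682.0, 67.0, 90.0], 0.51)]
top vial2_mid [([542.0, -75.0, 116.0], 0.6)]
top vial3_mid [([600.0, 79.0, 117.0], 0.57), ([562.0, 208.0, 95.0], 0.51)]
top vial4_mid [([608.0, 28.0, 118.0], 0.94)]
top vial5_mid [([618.0, -29.0, 118.0], 0.73)]
top dish [([681.0, 63.0, 92.0], 0.64)]
top canister [([463.0, -1.0, 88.0], 0.6)]
top puck [([567.0, 208.0, 92.0], 0.75)]
top cap [([664.0, 168.0, 89.0], 0.55), ([512.0, 79.0, 96.0], 0.18)]
(373, 908, 3)
```

View pics/y.png

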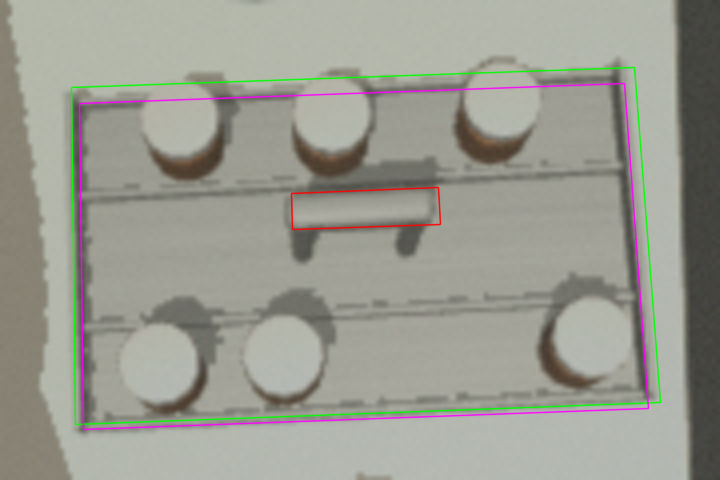

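The top view shows six caps upright in their lanes, the toppled one now at (160,365) in the crop. The carrier still matches the model. Next is the handle grasp.

```bash
python3 -m pendant '[[[6.8,-31,0,-10,50],[6.8,-31,0,-10,50],[6.8,-31,0,-10,50],[6.8,-31,0,-10,50],[6.8,-31,0,-10,50],[6.8,-31,0,-10,50],[6.8,-31,0,-10,50],[6.8,-31,0,-10,50]]]'; python3 -m pendant '[[[0,0,0,-10,50],[0,0,0,0,50],[0,0,-15,0,50],[0,0,-5,0,50],[0,0,0,0,50],[0,0,0,0,50]]]'
python3 - <<'E'
from h import *
o=monitor.get_obs(); print(o['eef_pos'],o['eef_rot'],o['opening'],o['q'])
c=snap('side'); overlay(c,model((.568,.012,.090,98.5))[1:2],'s6.png',(280,130,420,290),4)
tips(c,'side',['carrier_handle'])
E
```

```text
time_s: 10.8
eef_pos: [0.5696, 0.0084, 0.2283]
eef_rot: [0.0, 0.587, 0.81, 0.0]
wrist_force: [0.5, -0.2, 0.2]
opening: 0.584
time_s: 11.55
eef_pos: [0.5695, 0.0096, 0.2084]
eef_rot: [0.0, 0.653, 0.758, 0.0]
wrist_force: [1.0, 0.2, 0.1]
opening: 0.579
[0.56954897 0.00963985 0.20840808] [7.98867815e-05 6.52719037e-01 7.57600059e-01 5.48251347e-05] 0.5790695182803196 [-1.91389092e-01  1.89905097e-01  1.64409148e+00  1.63757780e-05
  1.30740294e+00 -3.39853819e-01]
side carrier_handle [([569.0, 11.0, 169.0], 0.75), ([620.0, -34.0, 121.0], 0.16)]
```

View pics/s6.png

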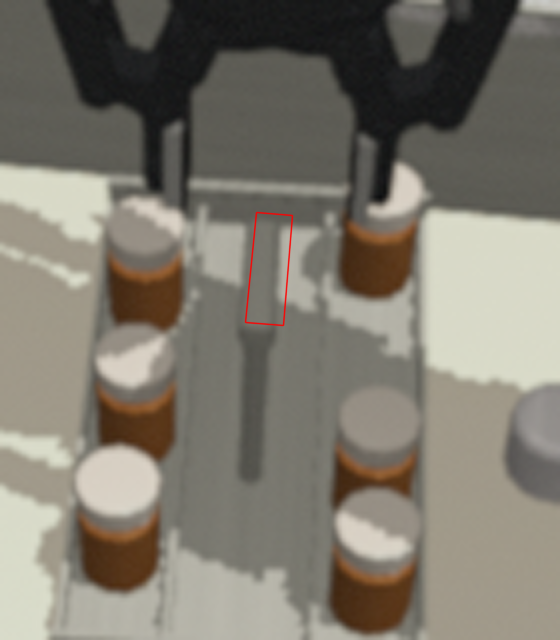

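Side view: the fingers straddle the bar at (265,270) evenly and all vials stand. I'll descend and grip.

```bash
python3 -m pendant '[[[-0.3,3,-14,0,50],[0,0,-20,0,50],[0,0,-14,0,50],[0,0,-6,0,50],[0,0,0,0,40],[0,0,0,0,30],[0,0,0,0,24],[0,0,0,0,20]]]'; python3 -m pendant '[[[0,0,0,0,17],[0,0,0,0,15],[0,0,0,0,14],[0,0,0,0,13],[0,0,0,0,12],[0,0,0,0,10],[0,0,0,0,5],[0,0,0,0,0]]]'; python3 -m pendant '[[[0,0,0,0,0],[0,0,0,0,0],[0,0,0,0,0],[0,0,0,0,0]]]'
python3 - <<'E'
from h import *
o=monitor.get_obs(); print(o['eef_pos'],o['opening'],o['wrist_force'],o['torque'])
E
```

```text
time_s: 12.65
eef_pos: [0.5694, 0.0124, 0.1547]
eef_rot: [0.0, 0.653, 0.757, 0.0]
wrist_force: [-0.3, -0.9, 0.7]
opening: 0.235
time_s: 13.65
eef_pos: [0.5695, 0.0124, 0.1546]
eef_rot: [0.0, 0.653, 0.757, 0.0]
wrist_force: [4.0, 0.3, 1.5]
opening: 0.13
time_s: 14.15
eef_pos: [0.5695, 0.0124, 0.1546]
eef_rot: [0.0, 0.653, 0.757, 0.0]
wrist_force: [6.1, 0.4, 2.0]
opening: 0.127
[0.56953814 0.01240833 0.15459658] 0.12745436389212741 [6.14800029 0.36794372 1.98964926] [ 0.14810847 -0.73564464  0.20064592]
```

Gripped, but there is 6 N of side load, so I'll ease the arm towards it before lifting.

```bash
python3 -m pendant '[[[0.5,0,0,0,0],[0,0,0,0,0],[0,0,0,0,0]]]'; python3 -m pendant '[[[0.5,0,0,0,0],[0,0,0,0,0],[0,0,0,0,0]]]'
```

```text
time_s: 14.52
eef_pos: [0.5695, 0.0124, 0.1546]
eef_rot: [-0.0, 0.653, 0.757, -0.0]
wrist_force: [2.0, 0.6, 5.5]
opening: 0.133
time_s: 14.9
eef_pos: [0.5695, 0.0124, 0.1546]
eef_rot: [-0.0, 0.653, 0.757, -0.0]
wrist_force: [-0.9, 0.3, 6.6]
opening: 0.124
```

```bash
python3 -m pendant '[[[0,0,0.5,0,0],[0,0,0.5,0,0],[0,0,1,0,0],[0,0,1,0,0],[0,0,1,0,0],[0,0,1,0,0],[0,0,1,0,0],[0,0,0,0,0]]]'
python3 - <<'E'
from h import *
o=monitor.get_obs(); print(o['eef_pos'],o['opening'],o['wrist_force'],o['torque'])
c=snap('side'); overlay(c,[],'s7.png',(270,130,430,290),4)
c=snap('top'); tips(c,'top',['toppled_mid','vial1_mid','vial2_mid','vial3_mid','vial4_mid','vial5_mid'])
E
```

```text
time_s: 15.9
eef_pos: [0.5702, 0.0124, 0.1604]
eef_rot: [0.0, 0.653, 0.757, 0.0]
wrist_force: [0.4, -0.3, -6.8]
opening: 0.13
[0.57018686 0.01242861 0.16041536] 0.13003726428717968 [ 0.42112286 -0.25863636 -6.84752662] [-0.01902581  0.01369407  0.03957178]
top toppled_mid [([519.0, 73.0, 123.0], 0.87), ([512.0, 80.0, 98.0], 0.24)]
top vial1_mid [([519.0, 37.0, 122.0], 0.71)]
top vial2_mid []
top vial3_mid [([603.0, 76.0, 123.0], 0.84), ([523.0, 39.0, 124.0], 0.37)]
top vial4_mid []
top vial5_mid []
```

View pics/s7.png

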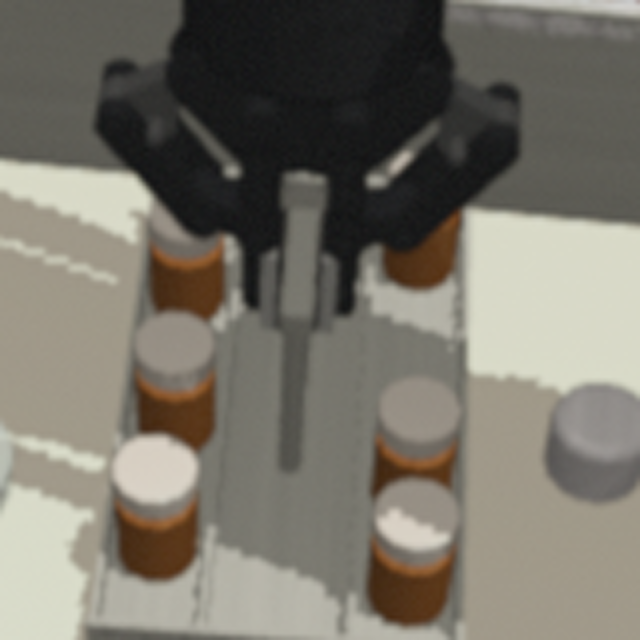

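The carrier is off the plate: wrist load 6.8 N against an expected 6.5 N, near-zero moment, and the bar at (300,250) is gripped in the middle. I'll continue the lift.

```bash
python3 -m pendant '[[[0,0,2,0,0],[0,0,3,0,0],[0,0,4,0,0],[0,0,5,0,0],[0,0,5,0,0],[0,0,5,0,0],[0,0,5,0,0],[0,0,5,0,0]]]'; python3 -m pendant '[[[0,0,5,0,0],[0,0,5,0,0],[0,0,5,0,0],[0,0,5,0,0],[0,0,5,0,0],[0,0,5,0,0],[0,0,5,0,0],[0,0,5,0,0]]]'; python3 -m pendant '[[[0,0,5,0,0],[0,0,5,0,0],[0,0,5,0,0],[0,0,5,0,0],[0,0,5,0,0],[0,0,5,0,0],[0,0,5,0,0],[0,0,5,0,0]]]';  python3 -m pendant '[[[0,0,5,0,0],[0,0,4,0,0],[0,0,3,0,0],[0,0,2,0,0],[0,0,1,0,0],[0,0,0,0,0],[0,0,0,0,0],[0,0,0,0,0]]]'; python3 -m pendant '[[[0,0,0,0,0],[0,0,0,0,0],[0,0,0,0,0],[0,0,0,0,0],[0,0,0,0,0],[0,0,0,0,0]]]'
python3 - <<'E'
from h import *
o=monitor.get_obs(); e=o['eef_pos'];print(e,o['opening'],o['wrist_force'],o['torque'])
p=(e[0]-.001,e[1],.225,98.5)
c=snap('side'); overlay(c,model(p)[:1],'s8.png',(230,60,430,260),3); 
N=['carrier','carrier_handle','toppled_mid','vial1_mid','vial2_mid','vial3_mid','vial4_mid','vial5_mid','dish','canister','puck','cap']
tips(c,'side',N)
c=snap('top'); tips(c,'top',N)
E
```

```text
time_s: 17.3
eef_pos: [0.5701, 0.0125, 0.1946]
eef_rot: [-0.0, 0.653, 0.757, -0.0]
wrist_force: [-0.3, -0.3, -7.1]
opening: 0.126
time_s: 18.3
eef_pos: [0.5701, 0.0125, 0.2346]
eef_rot: [-0.0, 0.653, 0.757, -0.0]
wrist_force: [-0.0, -0.1, -6.4]
opening: 0.129
time_s: 19.3
eef_pos: [0.5701, 0.0124, 0.2746]
eef_rot: [-0.0, 0.653, 0.757, 0.0]
wrist_force: [-1.2, -0.1, -6.5]
opening: 0.128
time_s: 20.3
eef_pos: [0.5701, 0.0125, 0.2891]
eef_rot: [-0.0, 0.653, 0.757, -0.0]
wrist_force: [0.5, -0.1, -6.8]
opening: 0.128
time_s: 21.05
eef_pos: [0.5701, 0.0124, 0.2893]
eef_rot: [-0.0, 0.653, 0.757, 0.0]
wrist_force: [-0.3, 0.3, -6.9]
opening: 0.127
[0.57012763 0.01244341 0.28928947] 0.12726331365228577 [-0.25163686  0.29444997 -6.91811771] [-0.00093082 -0.04195616  0.03168277]
side carrier [([570.0, 15.0, 221.0], 0.82), ([570.0, 62.0, -1.0], 0.61)]
side carrier_handle [([569.0, 13.0, 305.0], 0.78)]
side toppled_mid [([519.0, 73.0, 253.0], 0.57), ([540.0, -68.0, 253.0], 0.38)]
side vial1_mid [([520.0, 36.0, 252.0], 0.84), ([607.0, 29.0, 253.0], 0.31)]
side vial2_mid [([540.0, -71.0, 254.0], 0.8
[... 228 characters left out ...]
221.0], 0.68)]
side canister [([464.0, -0.0, 87.0], 0.78)]
side puck [([568.0, 202.0, 88.0], 0.71), ([570.0, 12.0, 222.0], 0.4)]
side cap [([669.0, 164.0, 92.0], 0.8), ([611.0, 27.0, 253.0], 0.34)]
top carrier [([572.0, 12.0, 222.0], 0.8)]
top carrier_handle [([540.0, -71.0, 250.0], 0.23)]
top toppled_mid [([519.0, 75.0, 251.0], 0.89)]
top vial1_mid [([519.0, 37.0, 253.0], 0.9)]
top vial2_mid [([569.0, 10.0, 221.0], 0.64), ([537.0, -73.0, 253.0], 0.57), ([665.0, 165.0, 90.0], 0.17)]
top vial3_mid [([602.0, 77.0, 253.0], 0.87)]
top vial4_mid []
top vial5_mid []
top dish []
top canister [([465.0, -1.0, 90.0], 0.61)]
top puck [([566.0, 208.0, 92.0], 0.34)]
top cap [([665.0, 170.0, 89.0], 0.77)]
```

View pics/s8.png

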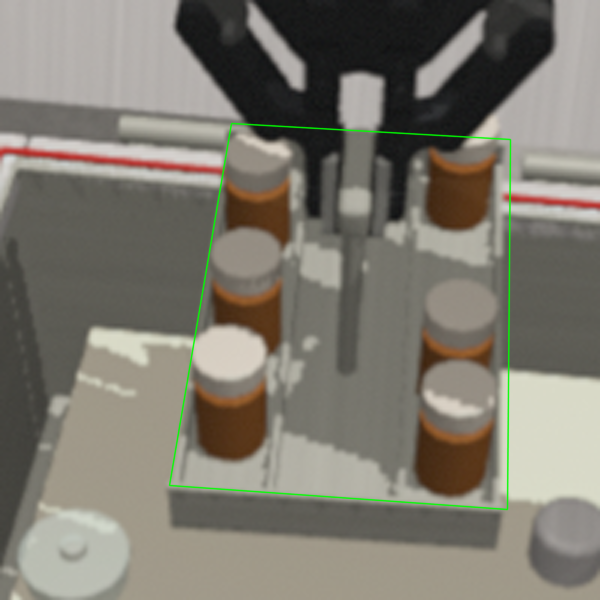

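The carrier hangs level, its top edge matching the level model outline. All six vials stand, and the underside is at about z 0.223, roughly 38 mm above the rim. Handing in.

```bash
python3 -c "
from h import *
print(order.hand_in())"
```

```text
the job is handed in; nothing more can be done
None
```

I stood the toppled vial upright in its lane, lifted the carrier out by its handle, and handed the job in at about 21 s of the 56 s allowed. The hand-in gives no verdict.

**Vial:** I closed the open fingers around it along the lane, which stood it up, then opened them and withdrew. The top picture afterwards showed all six vials standing and the carrier not moved.

**Lift:** I gripped the middle of the handle, eased off about 6 N of sideways load, and lifted straight up 135 mm in small steps.

**Last checks:**
- **Height:** the underside is at about z = 0.222–0.225 m, so 37–40 mm above the rim.
- **Position:** the carrier is about 50 mm from the mouth centre, inside the 100 mm limit.
- **Level and held:** its top edge matches the level model outline. The wrist carries 6.9 N (about 6.5 N expected) with almost no moment.
- **Vials:** the final side picture shows all six standing, with heights consistent with upright in their lanes.
- **Other items:** in the final side view the dish, canister, puck and cap were all within about 5 mm of their starting estimates.

**Disagreements:** the final top-view detections missed vial4, vial5 and the dish, and gave wrong spots for the handle and for the best vial2 match. The arm covers part of that view, and the side view found all of them correctly.

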